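# Release the lid stay and shut the supply chest

### The arm

A 7-joint arm with a two-finger parallel gripper is mounted at the origin on the work surface. World frame = base frame: x ahead of the robot, y to its left, z up, the work surface at z = 0. Lengths are in m, angles in rad, forces in N, time in s.
With the tool pointing down it reaches from about 0.35 to 0.9 m from the base axis. Payload 19.9 kg.
Tool frame: the origin (TCP) lies on the mounting face of the last link; the fingertips stand 173 mm ahead of it and the grasp point (between the pads) lies 155 mm ahead of it; z points along the fingers, x is the direction in which the jaws open and shut, and the axes are right-handed (so a half turn about z gives the same grasp; the last joint's range is limited). The gripper opens to 85 mm and grips with 20 to 120 N. Pads are 22 mm wide; open, the fingers measure 114 mm over their backs; the gripper's body (76 mm by 85 mm) begins 54 mm behind the grasp point. The pads swing forward as they close: fully open they stand 13 mm farther back than shut.
Start: joints at [-0.042, 0.417, -0.01, 1.614, 0.005, 1.111, -0.053], TCP at [0.625, 0, 0.405] pointing down, gripper open.
Joint ranges: [-2.81, 2.81], [-0.39, 2.02], [-1.27, 1.25], [0.06, 2.57], [-1.19, 4.33], [0.19, 2], [-2.82, 2.82]. Speed limits (rad/s): [1.89, 1.89, 2.39, 2.39, 3.01, 3.01, 3.01].

### API

Orientations are given as a 3x3 rotation matrix whose columns are the frame's x, y, z axes.
In Python, from bench import observe, snapshot, hand_in gives the robot as it stands.
- The arm moves only by the tool arm_command, never from a script. Its argument "targets" is a list of rows, each a list of 4 numbers: the shift along the world's x, y, z in cm, then the turn about the world's z in degrees. In form: [[tx, ty, tz, turn], ...]. A call has 1 to 20 rows; each row is the pose to reach, as a shift and turn from the pose commanded when the call began; what a row does not reach only later rows make up. A row lasts 1/10 s, in which the tool goes at most 50 mm and 8.59 degrees, less where a joint would pass 70% of its speed; a pose out of reach is approached as far as the arm can. A call with a gripper value outside its range is refused whole. "hand" is the finger opening in cm, from 0 to 8.54, set as the call begins (left out, the last holds). The fingers move at their own pace and stop on an object; "force" is the grip in N (left out, the last holds). Time passes only in rows, so rows that repeat a pose let the fingers close. It gives the time, the measured TCP pose, the force and the opening at its end, in the units of the state.
- observe(): the state, without advancing time (a new reading comes with each control period).
- snapshot(name): name is "scene" or "side" or "wrist"; returns a dict with "color" (420x560x3 uint8, blue, green, red), "z_map" (420x560 float32, m along the optical axis (not along the pixel's ray), 0 where there is no reading), "mtx" (3x3 intrinsics, pixels), "cam_to_world" (4x4, takes a point from camera to world coordinates). Camera axes: x right, y down, z forward; pixel columns grow to the right and rows downward; lengths in m; the calibration is good to about 2 mm. A picture is of the moment at which its call begins.
- hand_in(): hands the job in, once; it reports no verdict.
The state is a dict: "clock": time; "joint_pos": joint angles; "joint_vel": joint speeds; "tau": joint torques, N m; "eef_pos": TCP position; "eef_rot": TCP orientation; "force": force on the tool from outside, world axes, zero at the start; "moment": the same for the moment, N m; "opening": opening from 0.0 (shut) to 1.0 (fully open).
Only numpy, scipy, OpenCV 4.12 (cv2) and the standard library are available. Lean on these libraries where they do the work, as an engineer would, in place of code of your own. Each camera call takes 0.05 s, during which the arm holds its last target.

### The job

Shut the supply chest on the stockroom bench: lift the red knee of its folding lid stay forward and up, well past centre, so that the stay unlocks, then lower the lid by hand all the way until it is fully shut, without letting it drop. Leave the stock in and around the chest where it is.

Things in the scene. Friction and masses are not known exactly. Their poses are not given: they have to be found in the camera images.
- chest: Supply chest: blue-grey, fixed on the bench, 330 mm wide (y), 215 mm deep (x), rim 100 mm above the bench, walls 12 mm. Its hinged lid stands open, leaning forward over the chest by 8 degrees from upright. Origin: centre of the underside; x points to its back (roughly world +y, the robot's left), y along the hinge to its left end (roughly toward the robot), z up. Front, back, left and right are meant in this frame.
- chest_hinge (a point): Middle of the lid's hinge axis, on the back rim: 104 mm behind the chest's centre, 100 mm above the bench. The axis runs along the chest's y; axes as the chest's.
- knee (a point): Knee of the folding stay: centre of a red disc 28 mm across, 16 mm thick, its flat faces looking left and right (pinch it there). Locked, it is 56 mm in front of the hinge, 37 mm above the rim, 124 mm right of the chest's middle and 29 mm inside the end wall, under the leaning lid, from whose inside a slip pocket stands out 26 mm (its right edge 60 mm right of the middle): come in tilted from the front.
- stay_foot (a point): Lower pivot of the stay, inside the chest's right end wall: 101 mm in front of the hinge, 20 mm below the rim; axes as the chest's. The two steel bars (16 mm wide) measure 72 mm between pivots, so the knee moves on a circle of 72 mm about this point; to unlock, it goes forward and up (at first 0.84 to 0.55). The upper bar is pivoted inside the lid, 103 mm from the hinge.
- stay_knee (a joint): Fold angle of the stay at its knee, rad: 0 locked (on its stop, 7 mm over centre on the hinge side), 0.19 straight (dead centre), more once lifted past centre: about 0.5 with the knee moved 20 mm, 0.75 with 30 mm, near 3 with the lid shut. Lifting takes a few newtons. Below 0.19 the lid cannot be lowered; beyond it the stay is unlocked and folds as the lid comes down.
- lid (a joint): Opening angle of the lid, rad: 0 fully shut, 1.43 propped open by the locked stay. The lid is 208 mm from hinge to front edge, 330 mm wide, 10 mm thick, 0.64 to 0.86 kg. Its stiff hinge holds the unlocked lid by itself while it is above about 1.15 rad (reached with the knee moved some 50 mm); lower down (0.8 to 1.1) it starts to fall unless held. No latch: it rests shut by its weight.
- lid_knob (a point): Centre of the lid's black ball knob, 36 mm across, on a steel stem at the middle of the lid's front edge, 35 mm beyond the edge; 243 mm from the hinge axis (341 mm above the bench when propped open, 104 mm when shut). Pinched by its left and right sides, the ball can turn between the fingers while the lid swings.
- tape_roll_mid (a point): Bystander, to be left alone: brown roll of packing tape, 100 mm across, 48 mm high, lying flat inside the chest at its left end. This point is its centre.
- label_carton_mid (a point): Bystander, to be left alone: white carton with an orange band, 100 x 70 x 50 mm, inside the chest, in the middle. This point is its centre.
- water_bottle_mid (a point): Bystander, to be left alone: pale blue water bottle with a white cap, 66 mm across, 205 mm tall, standing behind the chest. This point is its centre.
- tape_dispenser_mid (a point): Bystander, to be left alone: blue bench tape dispenser with a brown roll, 160 mm long, 64 mm wide, 82 mm high, standing beyond the chest's right end. This point is its centre.
- juice_bottle_mid (a point): Bystander, to be left alone: orange juice bottle with a green cap, 72 mm across, 185 mm tall, to the robot's left or right of the chest. This point is its centre.
- soda_can_mid (a point): Bystander, to be left alone: green drinks can, 66 mm across, 120 mm tall, on the other side. This point is its centre.
- price_gun_mid (a point): Bystander, to be left alone: blue price gun lying on its side, about 150 x 150 mm, 46 mm high, on the bench to the robot's right, in front of the chest. This point is its centre.
- paper_cup_mid (a point): Bystander, to be left alone: white cup, 80 mm across, 95 mm tall, on the bench to the robot's left. This point is its centre.
Things that resemble listed ones, but are neither listed nor needed, are in the scene too. What is shaped like the part that bears tape_dispenser_mid but pink or purple is not meant.

How it is judged:
On the way, in this order (a step that is already met when the one before it is completed fails the run):
1. the knee has been lifted clear past centre: the stay is unlocked (value of joint stay_knee above 0.45 rad), for 0.2 s.
2. the lid has been lowered fully shut (value of joint lid below 0.02 rad), for 0.3 s.
At the end, for the whole second after the job is handed in: The lid is fully shut (within 0.02 rad, 5 mm at the knob) and at rest; the eight things in and around the chest still stand upright within 40 mm of where they were. On the way the lid was never let drop (no faster than 2 rad/s) (value of joint lid below 0.02 rad and velocity of joint lid between -0.05 and 0.05 rad/s and distance of each of tape_roll_mid, label_carton_mid, water_bottle_mid, tape_dispenser_mid, juice_bottle_mid, soda_can_mid, price_gun_mid, paper_cup_mid from where it was at the start of the episode below 0.04 m and angle between each of tape_roll_mid, label_carton_mid, water_bottle_mid, tape_dispenser_mid, juice_bottle_mid, soda_can_mid, price_gun_mid, paper_cup_mid's own z axis and vertical below 0.3 rad); the robot touches nothing.
It fails at once if the lid drops or slams (swings down faster than 2 rad/s) (velocity of joint lid below -2 rad/s).
It fails at once if a thing in or around the chest is pushed more than 60 mm or knocked over (distance of any of tape_roll_mid, label_carton_mid, water_bottle_mid, tape_dispenser_mid, juice_bottle_mid, soda_can_mid, price_gun_mid, paper_cup_mid from where it was at the start of the episode above 0.06 m or angle between any of tape_roll_mid, label_carton_mid, water_bottle_mid, tape_dispenser_mid, juice_bottle_mid, soda_can_mid, price_gun_mid, paper_cup_mid's own z axis and vertical above 0.6 rad).
It also fails if it takes over 48 s, if anything falls off the work surface, if the arm or the gripper's body presses on something with over 40 N, if the wrist force passes 120 N, or if a joint passes its speed limit or range.

## Working session

There is one attempt and no reset: what is moved stays moved. The work goes in short steps, Python scripts to look and compute and a tool call to move; the robot and the scene stay as the last step left them, time stands still between calls to the robot, and variables do not carry over. Pictures are saved under pics/ and viewed, and the job is handed in when it is done.

Besides the shell and the picture viewer there is one more tool, called as name([rows], argument=value, ...), one row to a line, values as JSON. arm_command: Moves the arm, as the interface text tells. Its arguments: {"type":"object","properties":{"targets":{"type":"array","items":{"type":"array","items":{"type":"number"}}},"hand":{"type":"number"},"force":{"type":"number"}},"required":["targets"]}

```bash
mkdir -p pics; ls
python3 - <<'E'
from bench import *
import cv2,pickle
d={}
for n in("scene","side","wrist"):
    s=snapshot(n);d[n]=s;cv2.imwrite(f"pics/a_{n}.png",s["color"]);print(n,s["mtx"].round(1).tolist(),s["cam_to_world"].round(3).tolist())
pickle.dump(d,open("a.pkl","wb"))
o=observe();print({k:(v.round(3).tolist() if hasattr(v,'round') and hasattr(v,'tolist') else v) for k,v in o.items()})
E
```

```text
pics
scene [[452.2, 0.0, 276.6], [0.0, 452.2, 214.2], [0.0, 0.0, 1.0]] [[0.274, 0.682, -0.678, 1.35], [0.962, -0.189, 0.199, -0.218], [0.008, -0.707, -0.707, 1.024], [0.0, 0.0, 0.0, 1.0]]
side [[455.4, 0.0, 279.4], [0.0, 455.4, 213.3], [0.0, 0.0, 1.0]] [[0.809, -0.439, 0.391, -0.011], [-0.588, -0.608, 0.533, -0.808], [0.004, -0.662, -0.75, 1.314], [0.0, 0.0, 0.0, 1.0]]
wrist [[348.4, 0.0, 285.3], [0.0, 348.4, 210.2], [0.0, 0.0, 1.0]] [[1.0, -0.0, -0.001, 0.624], [-0.001, -0.945, -0.327, 0.084], [-0.001, 0.327, -0.945, 0.373], [0.0, 0.0, 0.0, 1.0]]
{'clock': 0.15, 'joint_pos': [-0.042, 0.418, -0.01, 1.614, 0.005, 1.111, -0.053], 'joint_vel': [0.001, -0.001, 0.003, -0.003, 0.001, -0.002, 0.001], 'tau': [0.0, -86.474, 0.679, -43.506, 0.019, 0.006, -0.0], 'eef_pos': [0.625, 0.0, 0.404], 'eef_rot': [[1.0, -0.0, -0.001], [-0.0, -1.0, -0.0], [-0.001, 0.0, -1.0]], 'force': [-0.282, -0.742, -0.778], 'moment': [0.005, -0.039, 0.033], 'opening': 1.0035169061797369}
```

View pics/a_scene.png

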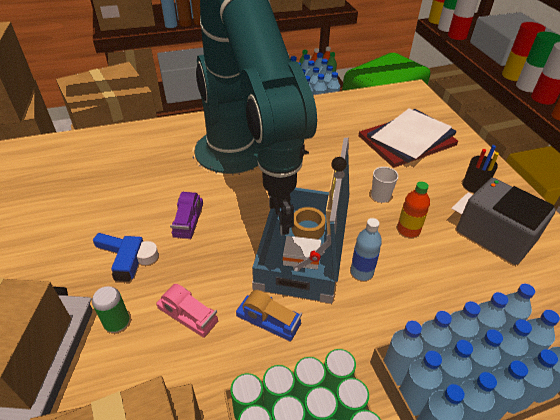

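View pics/a_side.png

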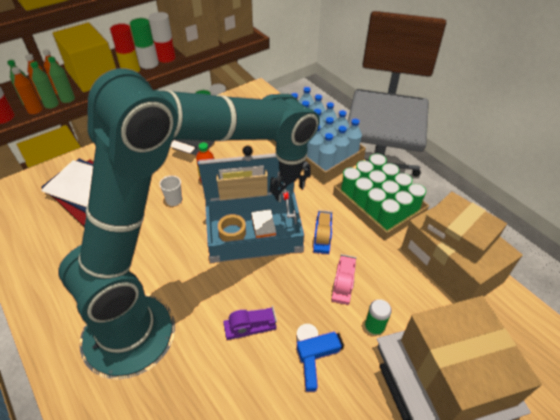

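View pics/a_wrist.png

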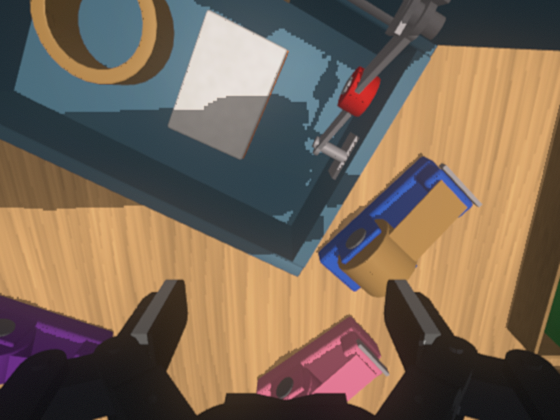

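The views show the chest with its open lid: the knob is near scene pixel (339,163) and the red knee near (315,257), also at wrist pixel (358,92). Next I'll measure them.

```bash
cat > h.py <<'E'
import numpy as np,cv2,pickle
def cloud(s):
    z=s["z_map"];v,u=np.indices(z.shape);K=s["mtx"]
    p=np.stack([(u-K[0,2])/K[0,0]*z,(v-K[1,2])/K[1,1]*z,z],-1)
    T=s["cam_to_world"];w=p@T[:3,:3].T+T[:3,3];w[z<=0]=np.nan
    return w
def blobs(s,lo,hi,amin=15):
    h=cv2.cvtColor(s["color"],cv2.COLOR_BGR2HSV);m=cv2.inRange(h,np.array(lo),np.array(hi))
    if lo[0]==0 and hi[0]<12: m|=cv2.inRange(h,np.array([172,lo[1],lo[2]]),np.array([180,hi[1],hi[2]]))
    n,l,st,c=cv2.connectedComponentsWithStats(m);w=cloud(s)
    return [(c[i].round(1),st[i,4],np.nanmedian(w[l==i],0).round(4),np.nanmin(w[l==i],0).round(3),np.nanmax(w[l==i],0).round(3)) for i in range(1,n) if st[i,4]>amin]
E
python3 - <<'E'
from h import *
d=pickle.load(open("a.pkl","rb"))
for n in d:
    print(n)
    print(" red",*[b for b in blobs(d[n],(0,170,90),(6,255,255)) if b[2][0]>.4 and b[2][0]<1.0 and 0<b[2][2]<.4],sep="\n  ")
    w=cloud(d[n]);
    print(" knob",*[b for b in blobs(d[n],(0,0,0),(180,255,45)) if .3<b[2][2]<.4 and b[2][0]<1.1],sep="\n  ")
P=np.concatenate([cloud(d[n]).reshape(-1,3) for n in ("scene","wrist","side")])
m=(abs(P[:,2]-.1)<.004)&(P[:,0]>.4)&(P[:,0]<.95)&(abs(P[:,1]-.15)<.22)
np.save("rim.npy",P[m]);print(m.sum(),P[m].min(0),P[m].max(0))
im=np.zeros((600,600,3),np.uint8)
for x,y,_ in P[m]: 
    a=int(550-(x-.4)*1000);b=int(300-(y-.15)*1000)
    if 0<=a<600 and 0<=b<600: im[a,b]=255
cv2.imwrite("pics/rim.png",im)
s=d["wrist"]; cv2.imwrite("pics/wz.png",cv2.resize(s["color"][0:200,250:500],None,fx=3,fy=3))
s=d["scene"]; cv2.imwrite("pics/sz.png",cv2.resize(s["color"][120:320,180:400],None,fx=3,fy=3))
E
```

```text
scene
 red
  (array([480.7, 157.8]), np.int32(62), array([0.4155, 0.7423, 0.121 ]), array([0.246, 0.735, 0.003]), array([0.422, 0.917, 0.158]))
  (array([314.5, 255.7]), np.int32(70), array([0.6747, 0.0805, 0.1464]), array([0.662, 0.07 , 0.127]), array([0.682, 0.096, 0.154]))
 knob
  (array([231.3,  96.4]), np.int32(8805), array([ 0.1087, -0.0349,  0.3965]), array([-1.542, -0.502, -0.516]), array([0.685, 0.094, 0.674]))
  (array([552.5,   3.2]), np.int32(117), array([-0.0755,  1.2884,  0.3799]), array([-0.143,  1.281,  0.368]), array([-0.033,  1.298,  0.401]))
  (array([198.1,  58.7]), np.int32(16), array([-0.0253, -0.079 ,  0.3594]), array([-0.057, -0.081,  0.334]), array([ 0.015, -0.078,  0.371]))
  (array([338.3, 164. ]), np.int32(108), array([0.5815, 0.1576, 0.3487]), array([0.483, 0.145, 0.259]), array([0.591, 0.23 , 0.362]))
  (array([280.8, 197.2]), np.int32(1093), array([ 0.6592, -0.0072,  0.3629]), array([ 0.368, -0.037,  0.015]), array([0.702, 0.119, 0.408]))
side
 red
  (array([122.2,  38.1]), np.int32(504), array([0.6297, 1.4035, 0.1828]), array([0.587, 1.375, 0.111]), ar
[... 386 characters left out ...]
555, 0.145, 0.338]), array([0.575, 0.167, 0.364]))
  (array([287.7, 176.9]), np.int32(610), array([ 0.5946, -0.0117,  0.3412]), array([ 0.55 , -0.04 ,  0.259]), array([0.691, 0.013, 0.408]))
  (array([113.8, 303.5]), np.int32(850), array([ 0.0015, -0.089 ,  0.3031]), array([-0.053, -0.096,  0.247]), array([ 0.057, -0.077,  0.346]))
wrist
 red
  (array([359.,  95.]), np.int32(873), array([0.669 , 0.0805, 0.1483]), array([0.658, 0.069, 0.135]), array([0.682, 0.097, 0.152]))
 knob
  (array([279.6, 387. ]), np.int32(27036), array([0.6215, 0.0116, 0.3001]), array([ 0.322, -0.214,  0.026]), array([0.699, 0.019, 0.318]))
11055 [ 0.40024675 -0.06993887  0.09600005] [0.94965641 0.26625364 0.10398308]
```

View pics/rim.png

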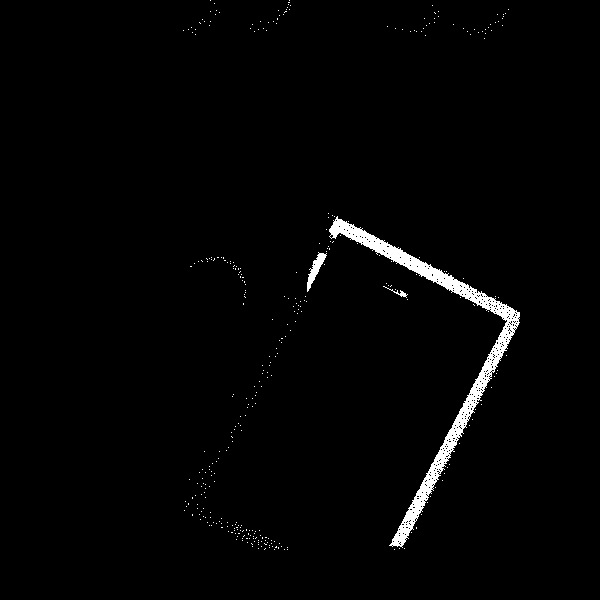

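View pics/sz.png

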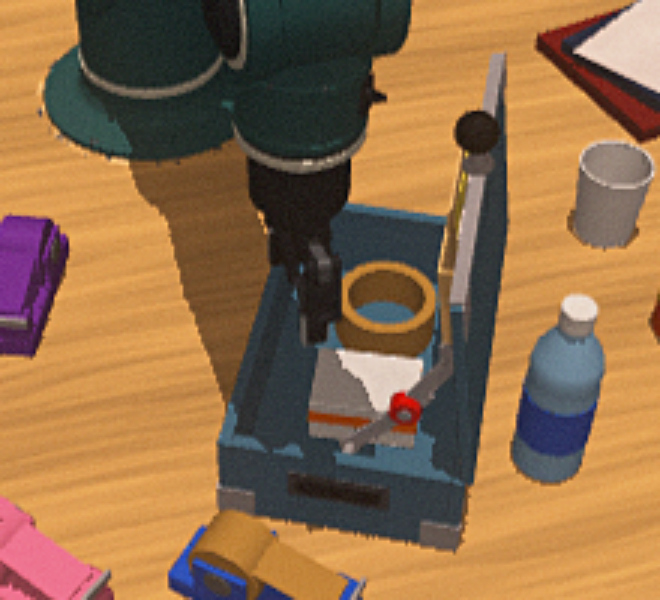

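```bash
cat >> h.py <<'E'
def chest():
    from scipy.optimize import minimize
    P=np.load("rim.npy");P=P[(P[:,0]<.75)&(P[:,1]>-.1)]
    th0=np.deg2rad(62.3);xh=np.array([np.cos(th0),np.sin(th0)]);c0=np.array([.635,-.07])
    yh=np.array([-xh[1],xh[0]])
    o=c0+xh*.1075+yh*.165
    def loc(q,P):
        c,s=np.cos(q[2]),np.sin(q[2]);d=P[:,:2]-q[:2];return np.c_[d[:,0]*c+d[:,1]*s,-d[:,0]*s+d[:,1]*c]
    q=np.r_[o,th0]
    for _ in range(6):
        L=loc(q,P)
        R=P[(abs(L[:,1]+.159)<.011)&(abs(L[:,0])<.09)];F=P[(abs(L[:,0]+.1015)<.011)&(abs(L[:,1])<.15)]
        def f(q): 
            a=loc(q,R)[:,1]+.159;b=loc(q,F)[:,0]+.1015
            # strip centre via soft-edge cost
            return np.mean(np.maximum(abs(a)-.005,0)**2)*1e6+np.mean(np.maximum(abs(b)-.005,0)**2)*1e6+1e-2*(a.mean()**2+b.mean()**2)*1e6
        q=minimize(f,q,method="Nelder-Mead",options=dict(xatol=1e-6,fatol=1e-8,maxiter=2000)).x
    return q,loc,len(R),len(F)
E
python3 - <<'E'
from h import *
q,loc,a,b=chest();print(q,np.rad2deg(q[2]),a,b);np.save("q.npy",q)
for p in [(.669,.0805),(.6747,.0805),(.5647,.1523),(.5815,.1576)]:print(p,loc(q,np.array([p])).round(4))
xh=np.array([np.cos(q[2]),np.sin(q[2])]);yh=np.array([-xh[1],xh[0]])
print("hinge",q[:2]+.104*xh,"knee",q[:2]+.048*xh-.124*yh,"knob",q[:2]+xh*(.104-.243*np.cos(1.43)))
# red disc and lid points in chest frame
d=pickle.load(open("a.pkl","rb"))
for n in ("wrist","scene","side"):
    s=d[n];w=cloud(s);h=cv2.cvtColor(s["color"],cv2.COLOR_BGR2HSV);m=(cv2.inRange(h,(0,150,70),(6,255,255))|cv2.inRange(h,(172,150,70),(180,255,255)))>0
    p=w[m];p=p[(abs(p[:,0]-.67)<.04)&(abs(p[:,1]-.08)<.04)]
    L=np.c_[loc(q,p),p[:,2]];print(n,len(L),np.percentile(L,[3,50,97],axis=0).round(4).tolist())
W=np.concatenate([cloud(d[n]).reshape(-1,3) for n in d]);W=W[~np.isnan(W[:,0])];L=np.c_[loc(q,W),W[:,2]]
m=(abs(L[:,1])<.16)&(L[:,0]>.04)&(L[:,0]<.14)&(L[:,2]>.11)&(L[:,2]<.32)
for y0 in np.arange(-.16,.16,.04):
  for z0 in (.15,.2,.25,.29):
    k=m&(abs(L[:,1]-y0-.02)<.02)&(abs(L[:,2]-z0)<.01)
    if k.sum()>3: print(y0.round(2),z0,k.sum(),np.percentile(L[k,0]-.104,[5,50,95]).round(3))
E
```

```text
[0.53866466 0.09799243 1.08992278] 62.447975386541735 4099 4964
(0.669, 0.0805) [[ 0.0448 -0.1236]]
(0.6747, 0.0805) [[ 0.0474 -0.1287]]
(0.5647, 0.1523) [[0.0602 0.002 ]]
(0.5815, 0.1576) [[ 0.0727 -0.0104]]
hinge [0.58677026 0.19019791] knee [0.67080456 0.08319213] knob [0.57099691 0.15996464]
wrist 940 [[0.0351, -0.1313, 0.1403], [0.0444, -0.1242, 0.1481], [0.0587, -0.1162, 0.1507]]
scene 76 [[0.0358, -0.1331, 0.1282], [0.0467, -0.1299, 0.1454], [0.0599, -0.1195, 0.152]]
side 28 [[0.0338, -0.1324, 0.1288], [0.0403, -0.1227, 0.1462], [0.0572, -0.1154, 0.155]]
-0.16 0.15 764 [-0.063 -0.054 -0.007]
-0.16 0.2 1614 [-0.033 -0.016 -0.013]
-0.16 0.25 1437 [-0.023 -0.021 -0.02 ]
-0.16 0.29 14 [-0.017 -0.016 -0.015]
-0.12 0.15 534 [-0.062 -0.05  -0.006]
-0.12 0.2 899 [-0.034 -0.026 -0.018]
-0.12 0.25 32 [-0.026 -0.021 -0.011]
-0.12 0.29 36 [-0.03  -0.024 -0.016]
-0.08 0.15 40 [-0.035 -0.029  0.003]
-0.08 0.2 68 [-0.042 -0.019 -0.003]
-0.08 0.25 72 [-0.037 -0.02  -0.01 ]
-0.08 0.29 56 [-0.03  -0.026 -0.016]
-0.04 0.15 51 [-0.036 -0.032  0.004]
-0.04 0.2 51 [-0.045 -0.04  -0.004]
-0.04 0.25 65 [-0.049 -0.031 -0.011]
-0.04 0.29 59 [-0.03  -0.026 -0.017]
0.0 0.15 41 [-0.037 -0.034  0.003]
0.0 0.2 66 [-0.043 -0.039 -0.004]
0.0 0.25 89 [-0.044 -0.036 -0.012]
0.0 0.29 48 [-0.03  -0.027 -0.017]
0.04 0.15 52 [-0.036 -0.033  0.003]
0.04 0.2 50 [-0.044 -0.039 -0.005]
0.04 0.25 80 [-0.046 -0.037 -0.011]
0.04 0.29 52 [-0.03  -0.027 -0.024]
0.08 0.15 51 [-0.036 -0.031  0.003]
0.08 0.2 53 [-0.044 -0.039 -0.004]
0.08 0.25 66 [-0.043 -0.026 -0.012]
0.08 0.29 56 [-0.03  -0.026 -0.017]
0.12 0.15 48 [-0.011 -0.007  0.003]
0.12 0.2 51 [-0.017 -0.013 -0.004]
0.12 0.25 50 [-0.025 -0.021 -0.011]
0.12 0.29 64 [-0.03  -0.027 -0.015]
```

Run:
```python
from h import *
from scipy.optimize import brentq
q=np.load("q.npy");xh=np.array([np.cos(q[2]),np.sin(q[2])]);yh=np.array([-xh[1],xh[0]])
W=lambda x,y:q[:2]+x*xh+y*yh
# four-bar in (front, up) about hinge
F=np.array([.101,-.020]);K0=np.array([.056,.037]);r=np.linalg.norm(K0-F);a0=np.arctan2(*(F-K0)[[0]],(K0-F)[1])
th=lambda t,off:np.array([np.cos(t+off),np.sin(t+off)])*.103
off=-0.0
P0=th(1.43,off);r2=np.linalg.norm(P0-K0);print(r,r2,a0)
prev=1.43
for s in (0,5,10,15,20,25,30,35,40,45,50):
    a=a0-s/1000/r;K=F+r*np.array([-np.sin(a),np.cos(a)])
    g=lambda t:np.linalg.norm(th(t,off)-K)-r2
    ts=np.linspace(prev+.05,prev-.3,200);v=[g(t) for t in ts]
    rt=[t for t,x,y in zip(ts,v,v[1:]) if x*y<0]
    t=min(rt,key=lambda t:abs(t-prev)) if rt else np.nan
    if rt: prev=t
    print(s,(K-K0).round(4),"lid",round(t,3),"lid face at tool-top z", ((.18)/np.tan(t)).round(3),"body back",round(K[0]+.015-.0425,3))
for d in (.015,.055,.075):
  print(d,W(.0475-d,-.124)-[.625,0])
```

```text
0.07262231062146123 0.07712689307927602 0.6682894188305841
0 [ 0. -0.] lid 1.431 lid face at tool-top z 0.025 body back 0.029
5 [0.004 0.003] lid 1.433 lid face at tool-top z 0.025 body back 0.033
10 [0.0082 0.0056] lid 1.427 lid face at tool-top z 0.026 body back 0.037
15 [0.0126 0.008 ] lid 1.412 lid face at tool-top z 0.029 body back 0.041
20 [0.0172 0.0101] lid 1.392 lid face at tool-top z 0.033 body back 0.046
25 [0.0219 0.0118] lid 1.368 lid face at tool-top z 0.037 body back 0.05
30 [0.0267 0.0133] lid 1.339 lid face at tool-top z 0.043 body back 0.055
35 [0.0315 0.0144] lid 1.304 lid face at tool-top z 0.049 body back 0.06
40 [0.0365 0.0151] lid 1.268 lid face at tool-top z 0.056 body back 0.065
45 [0.0415 0.0155] lid 1.23 lid face at tool-top z 0.064 body back 0.07
50 [0.0465 0.0156] lid 1.19 lid face at tool-top z 0.072 body back 0.075
0.015 [0.03863497 0.06944997]
0.055 [0.02013282 0.03398632]
0.075 [0.01088174 0.0162545 ]
```

arm_command([
  [0,0,5,8.5],
  [0,0,5,17],
  [0,0,5,25.5],
  [0,0,5,34],
  [0,0,5,42.5],
  [0,0,5,51],
  [0,0,5,59.5],
  [0,0,5,68],
  [0,0,5,76.5],
  [0,0,5,85],
  [0,0,5,93.5],
  [0,0,5,102],
  [0,0,5,110.5],
  [0,0,5,119],
  [0,0,5,127.5],
  [0,0,5,136],
  [0,0,5,144.5],
  [0,0,5,152.4],
  [0.5,0.8,5,152.4],
  [1.1,1.6,5,152.4],
], hand=5, force=60)

```text
clock: 2.15
eef_pos: [0.6364, 0.0165, 0.4546]
eef_rot: [[-0.884, 0.468, 0.0], [0.468, 0.884, 0.0], [0.0, 0.0, -1.0]]
force: [0.9, 1.2, 1.4]
opening: 0.584
```

arm_command([
  [0,0,-3,0],
  [0,0,-6,0],
  [0,0,-9,0],
  [0,0,-12,0],
  [0,0,-14,0],
  [0,0,-15.5,0],
  [0,0,-15.5,0],
])

```text
clock: 2.85
eef_pos: [0.6358, 0.0166, 0.2978]
eef_rot: [[-0.886, 0.465, -0.003], [0.465, 0.886, 0.0], [0.002, -0.001, -1.0]]
force: [-0.8, -0.6, -0.4]
opening: 0.582
```

```bash
cat > pic.py <<'E'
import sys
from bench import *
from h import *
t=sys.argv[1]
for n in sys.argv[2:]:
    s=snapshot(n);pickle.dump(s,open(f"{t}_{n}.pkl","wb"));cv2.imwrite(f"pics/{t}_{n}.png",s["color"])
    q=np.load("q.npy")
    c,sn=np.cos(q[2]),np.sin(q[2])
    w=cloud(s);h=cv2.cvtColor(s["color"],cv2.COLOR_BGR2HSV);m=(cv2.inRange(h,(0,150,70),(6,255,255))|cv2.inRange(h,(172,150,70),(180,255,255)))>0
    p=w[m];p=p[(abs(p[:,0]-.65)<.08)&(abs(p[:,1]-.06)<.08)&(p[:,2]>.05)]
    if len(p): d=p-[q[0],q[1],0];print(n,len(p),np.percentile(np.c_[d[:,0]*c+d[:,1]*sn,-d[:,0]*sn+d[:,1]*c,p[:,2]],[3,50,97],axis=0).round(4).tolist())
o=observe();e=o["eef_pos"];d=np.array(e)-[q[0],q[1],0];print("tcp",np.round(e,4),"chest",np.round([d[0]*c+d[1]*sn,-d[0]*sn+d[1]*c],4),"F",np.round(o["force"],1),"op",round(o["opening"],3),"t",o["clock"])
E
python3 pic.py b wrist scene
```

```text
wrist 37 [[0.0347, -0.1245, 0.1288], [0.0359, -0.122, 0.1297], [0.0371, -0.1185, 0.132]]
scene 77 [[0.0358, -0.1341, 0.1281], [0.0468, -0.13, 0.1465], [0.0599, -0.1203, 0.1525]]
tcp [0.6364 0.0165 0.3003] chest [-0.0271 -0.1243] F [ 1.  -0.4  0. ] op 0.581 t 2.95
```

View pics/b_wrist.png

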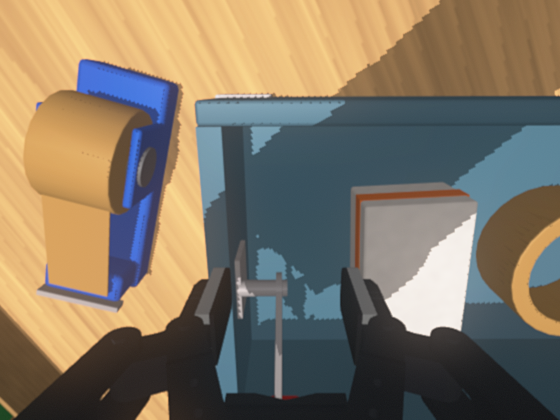

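View pics/b_scene.png

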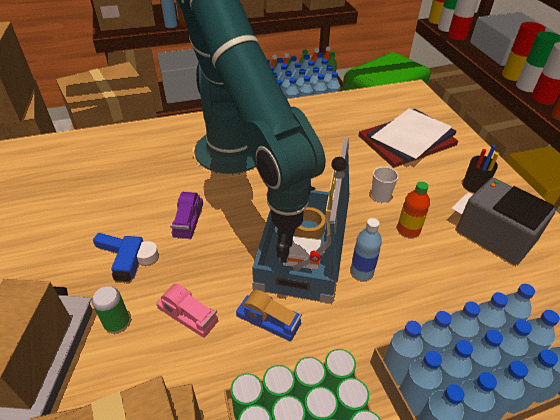

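The wrist view shows the stay's lower bar (column 278) midway between the fingers (215 and 360), with the red knee straight ahead. Moving back toward the lid onto the knee.

arm_command([
  [0.5,1.0,0,0],
  [1.0,1.9,0,0],
  [1.4,2.7,0,0],
  [1.75,3.35,0,0],
  [2.1,4.0,0,0],
  [2.4,4.6,0,0],
  [2.6,5.0,0,0],
  [2.75,5.25,0,0],
  [2.75,5.25,0,0],
])

```text
clock: 3.85
eef_pos: [0.6636, 0.0688, 0.2996]
eef_rot: [[-0.886, 0.463, 0.0], [0.463, 0.886, 0.0], [0.0, 0.0, -1.0]]
force: [0.3, 0.8, 0.9]
opening: 0.587
```

```bash
python3 pic.py c wrist scene; python3 -c "
import cv2
a=cv2.imread('pics/c_scene.png')[120:320,200:400];cv2.imwrite('pics/c_sz.png',cv2.resize(a,None,fx=3,fy=3))"
```

```text
wrist 2120 [[0.0341, -0.1313, 0.1342], [0.0394, -0.1246, 0.1468], [0.0538, -0.1169, 0.1503]]
scene 53 [[0.0427, -0.1345, 0.1243], [0.0518, -0.1302, 0.1455], [0.0612, -0.1192, 0.1521]]
tcp [0.6635 0.0682 0.2996] chest [ 0.0314 -0.1244] F [-0.8  0.2  0.1] op 0.584 t 3.95
```

View pics/c_wrist.png

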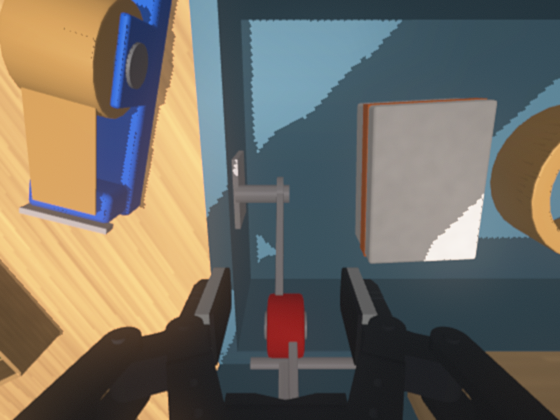

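View pics/c_sz.png

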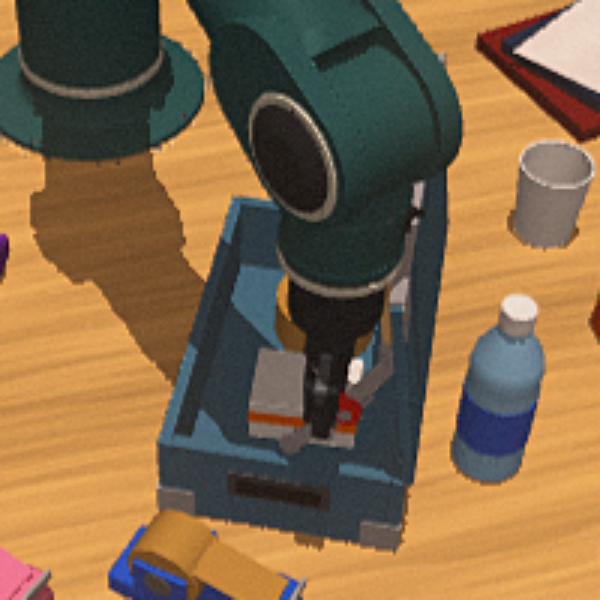

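The disc sits between the pads with no contact yet, at wrist pixel (286,325). I'll nudge 1.5 mm and close.

arm_command([
  [0.07,0.14,0,0],
  [0.07,0.14,0,0],
  [0.07,0.14,0,0],
  [0.07,0.14,0,0],
  [0.07,0.14,0,0],
  [0.07,0.14,0,0],
  [0.07,0.14,0,0],
  [0.07,0.14,0,0],
], hand=0.5, force=70)

```text
clock: 4.75
eef_pos: [0.6642, 0.0699, 0.2999]
eef_rot: [[-0.886, 0.463, 0.0], [0.463, 0.886, -0.0], [-0.0, 0.0, -1.0]]
force: [-1.8, -0.8, 5.2]
opening: 0.167
```

```bash
python3 pic.py d wrist
```

```text
wrist 2030 [[0.0342, -0.1311, 0.134], [0.0395, -0.1247, 0.147], [0.0539, -0.1172, 0.1505]]
tcp [0.6642 0.0699 0.2999] chest [ 0.0331 -0.1243] F [-1.8 -0.4  5.3] op 0.166 t 4.8
```

View pics/d_wrist.png

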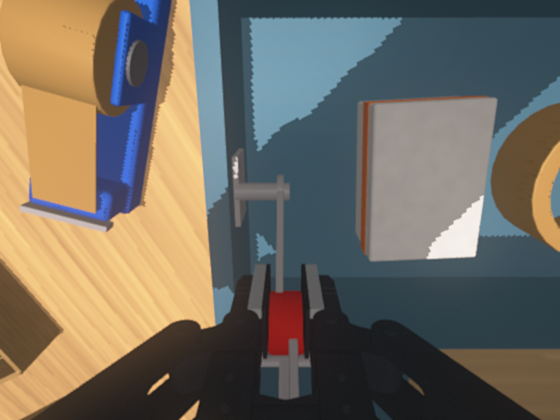

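The pads hold the red knee (wrist pixel (286,322), opening about 14 mm). Pulling it along its circle.

arm_command([
  [-0.09,-0.18,0.15,0],
  [-0.19,-0.36,0.3,0],
  [-0.28,-0.54,0.43,0],
  [-0.38,-0.73,0.56,0],
  [-0.48,-0.92,0.68,0],
  [-0.58,-1.12,0.8,0],
  [-0.69,-1.32,0.9,0],
  [-0.8,-1.53,1.01,0],
  [-0.9,-1.73,1.1,0],
  [-1.01,-1.94,1.18,0],
  [-1.12,-2.15,1.26,0],
  [-1.23,-2.37,1.33,0],
  [-1.35,-2.58,1.39,0],
  [-1.46,-2.79,1.44,0],
  [-1.46,-2.79,1.44,0],
  [-1.46,-2.79,1.44,0],
])

```text
clock: 6.4
eef_pos: [0.6492, 0.0407, 0.3115]
eef_rot: [[-0.886, 0.464, -0.003], [0.464, 0.886, -0.001], [0.002, -0.002, -1.0]]
force: [11.1, -2.9, -27.3]
opening: 0.153
```

```bash
python3 pic.py e wrist scene; python3 -c "
import cv2
a=cv2.imread('pics/e_scene.png')[120:320,200:400];cv2.imwrite('pics/e_sz.png',cv2.resize(a,None,fx=3,fy=3))"
```

```text
wrist 2077 [[0.0063, -0.1304, 0.1468], [0.012, -0.1241, 0.161], [0.0262, -0.1175, 0.1642]]
scene 73 [[0.0112, -0.1337, 0.14], [0.0215, -0.1297, 0.1604], [0.0325, -0.1158, 0.167]]
tcp [0.6492 0.0408 0.3115] chest [ 0.0004 -0.1245] F [  9.2  -3.1 -27.5] op 0.156 t 6.5
```

View pics/e_wrist.png

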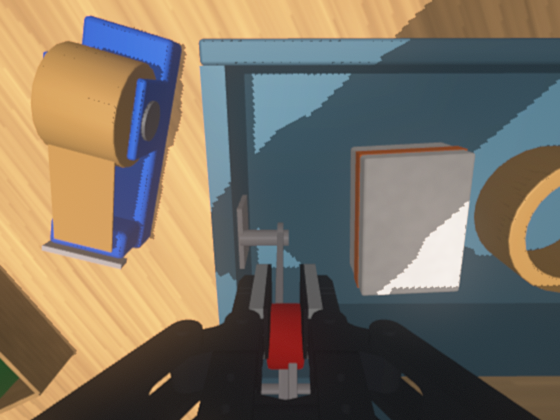

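View pics/e_sz.png

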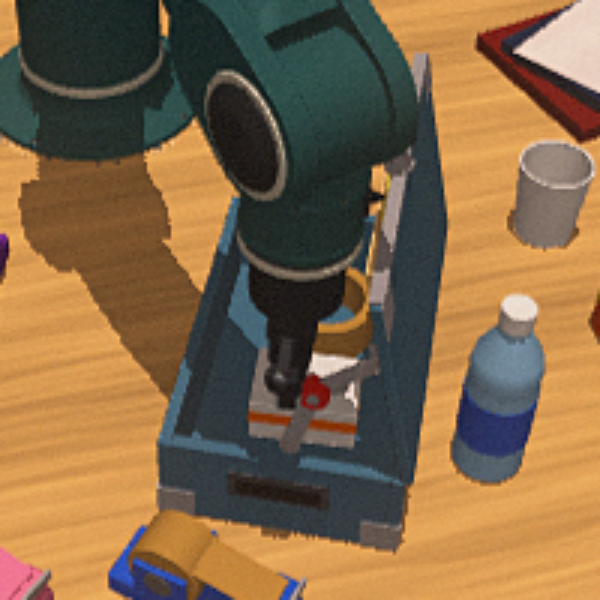

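The knee has moved about 31 mm and the lid has started down. Releasing it, then retreating forward and up.

arm_command([
  [0,0,-0.15,0],
  [0,0,-0.3,0],
  [0,0,-0.3,0],
  [0,0,-0.3,0],
])

```text
clock: 6.9
eef_pos: [0.6496, 0.0421, 0.311]
eef_rot: [[-0.886, 0.463, 0.0], [0.463, 0.886, 0.0], [-0.0, 0.0, -1.0]]
force: [5.1, 1.2, -7.4]
opening: 0.155
```

arm_command([
  [0,0,0,0],
  [0,0,0,0],
  [0,0,0,0],
  [0,0,0,0],
  [0,0,0,0],
  [-0.46,-0.89,0,0],
  [-1.2,-2.3,0,0],
  [-2.1,-4.1,0,0],
  [-3.0,-5.8,1,0],
  [-3.7,-7.1,4,0],
  [-3.7,-7.1,8,0],
  [-3.7,-7.1,12,0],
  [-3.7,-7.1,16,0],
  [-3.7,-7.1,19,0],
  [-3.7,-7.1,20,0],
  [-3.7,-7.1,20,0],
], hand=5)

```text
clock: 8.5
eef_pos: [0.6122, -0.0299, 0.5122]
eef_rot: [[-0.886, 0.464, 0.002], [0.464, 0.886, -0.001], [-0.002, 0.0, -1.0]]
force: [0.2, 0.0, -0.7]
opening: 0.585
```

```bash
python3 pic.py f wrist scene side
python3 - <<'E'
from h import *
from bench import observe
q=np.load("q.npy");c,sn=np.cos(q[2]),np.sin(q[2])
for n in("wrist","scene","side"):
    s=pickle.load(open(f"f_{n}.pkl","rb"));w=cloud(s);d=w-[q[0],q[1],0];L=np.dstack([d[...,0]*c+d[...,1]*sn,-d[...,0]*sn+d[...,1]*c,w[...,2]])
    g=s["color"].max(-1)
    m=(g<70)&(abs(L[...,1])<.03)&(L[...,0]>.0)&(L[...,0]<.1)&(L[...,2]>.30)&(L[...,2]<.36)
    if m.sum(): print(n,"knob",m.sum(),np.argwhere(m).mean(0)[::-1],np.percentile(L[m],[3,50,97],axis=0).round(4).tolist())
    # lid inner face, side strips free of pocket
    m=(abs(abs(L[...,1])-.14)<.02)&(L[...,2]>.17)&(L[...,2]<.29)&(L[...,0]>.02)&(L[...,0]<.115)
    if m.sum()>10: a=np.arctan2(L[m][:,2]-.1,.104-L[m][:,0]);print(n,"lid",m.sum(),np.percentile(a,[5,25,50,75,95]).round(3))
E
```

```text
wrist 338 [[0.008, -0.1308, 0.1489], [0.0152, -0.1245, 0.1608], [0.0285, -0.1172, 0.1638]]
scene 77 [[0.0104, -0.1336, 0.1426], [0.022, -0.1293, 0.16], [0.0344, -0.1186, 0.1662]]
side 33 [[0.0052, -0.1309, 0.1472], [0.0152, -0.1226, 0.1603], [0.0303, -0.1149, 0.1652]]
tcp [ 0.6123 -0.0296  0.5095] chest [-0.079  -0.1243] F [-0.   0.2  0.1] op 0.583 t 8.65
wrist lid 2834 [1.207 1.362 1.365 1.367 1.37 ]
scene knob 167 [332.18562874 163.74251497] [[0.044, -0.018, 0.3333], [0.0594, -0.0103, 0.3484], [0.0744, 0.0049, 0.3576]]
scene lid 288 [0.938 1.236 1.43  1.452 1.489]
side knob 60 [247.7 154.5] [[0.0403, -0.0082, 0.3353], [0.0459, 0.0023, 0.3494], [0.0593, 0.0136, 0.3591]]
side lid 385 [1.332 1.354 1.366 1.378 1.395]
```

View pics/f_scene.png

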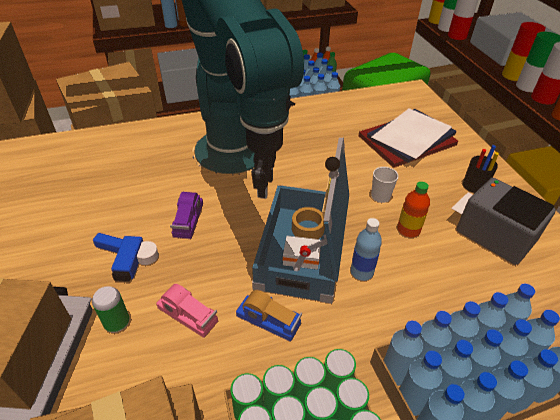

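View pics/f_wrist.png

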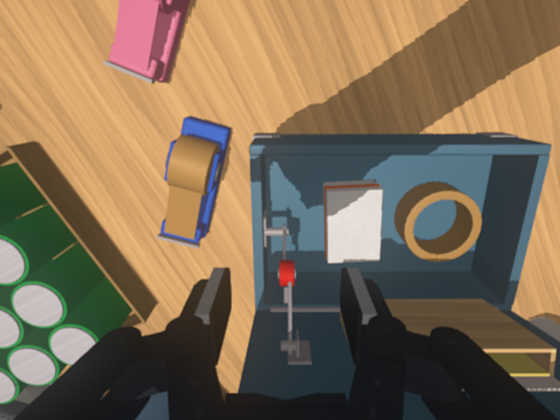

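The knee stays unlocked after release: scene pixel (305,250), lid about 1.36 rad. The knob is at scene (332,164). Moving over it.

arm_command([
  [0,0,2,0],
  [0,0,4,0],
  [-0.3,1.2,5.5,0],
  [-0.9,3.2,5.5,0],
  [-1.5,5.5,5.5,0],
  [-2.1,8,5.5,0],
  [-2.7,10.5,5.5,0],
  [-3.4,13,5.5,0],
  [-4,15,5.5,0],
  [-4.4,16.5,5.5,0],
  [-4.7,17.4,5.5,0],
  [-4.8,17.65,5.5,0],
  [-4.8,17.65,5.5,0],
  [-4.8,17.65,5.5,0],
], hand=6, force=40)

```text
clock: 10.05
eef_pos: [0.5649, 0.1466, 0.5659]
eef_rot: [[-0.886, 0.464, 0.0], [0.464, 0.886, -0.0], [-0.0, -0.0, -1.0]]
force: [-0.8, -0.5, 0.6]
opening: 0.703
```

```bash
python3 pic.py g wrist scene side
```

```text
wrist 339 [[0.0089, -0.1307, 0.1521], [0.0183, -0.1231, 0.1612], [0.0324, -0.1159, 0.1642]]
scene 79 [[0.0103, -0.1332, 0.1432], [0.0216, -0.13, 0.1589], [0.0344, -0.1193, 0.1666]]
side 33 [[0.008, -0.1306, 0.1446], [0.0136, -0.122, 0.1602], [0.0313, -0.1144, 0.1666]]
tcp [0.5649 0.1468 0.566 ] chest [ 0.0554 -0.0007] F [-0.6 -0.9 -0.3] op 0.702 t 10.2
```

View pics/g_wrist.png

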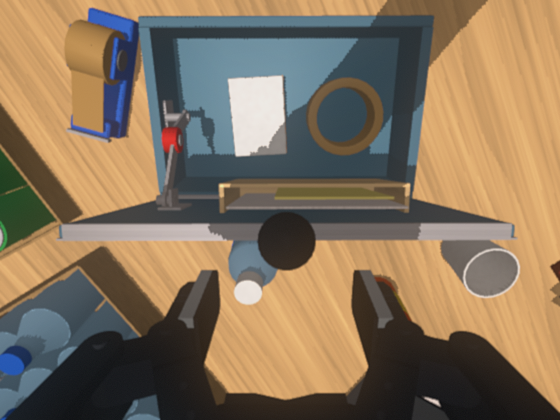

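View pics/g_scene.png

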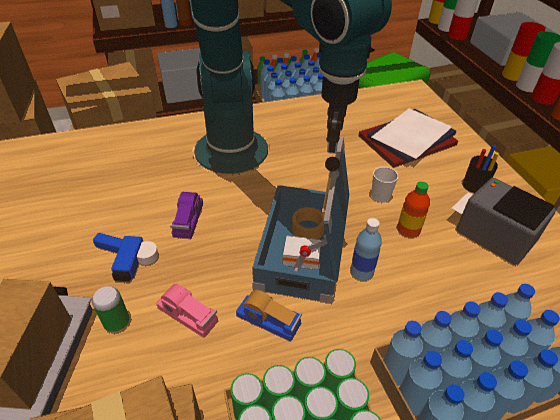

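Run:
```python
from h import *
s=pickle.load(open("g_wrist.pkl","rb"));w=cloud(s);q=np.load("q.npy");c,sn=np.cos(q[2]),np.sin(q[2])
m=np.zeros(w.shape[:2],bool);m[205:280,250:325]=True
m&=(s["color"].max(-1)<70)&(w[...,2]>.3)
p=w[m]
# sphere fit
A=np.c_[2*p,np.ones(len(p))];x=np.linalg.lstsq(A,(p**2).sum(1),rcond=None)[0];r=np.sqrt(x[3]+x[:3]@x[:3])
d=x[:2]-q[:2];print(m.sum(),x[:3],r,"chest",d[0]*c+d[1]*sn,-d[0]*sn+d[1]*c,np.argwhere(m).mean(0))
h=np.arctan2(x[2]-.1,.104-(d[0]*c+d[1]*sn));R=np.hypot(x[2]-.1,.104-(d[0]*c+d[1]*sn));print("angle",h,R)
```

```text
2569 [0.56592157 0.15034017 0.3369894 ] 0.019001736568803232 chest 0.05901883197195898 4.791004969047913e-05 [240.21331257 286.00038926]
angle 1.383225057046954 0.24122039963894815
```

arm_command([
  [0.1,0.27,0,0],
  [0.1,0.27,-2,0],
  [0.1,0.27,-4,0],
  [0.1,0.27,-6,0],
  [0.1,0.27,-7,0],
  [0.1,0.27,-7.4,0],
  [0.1,0.27,-7.4,0],
  [0.1,0.27,-7.4,0],
])

```text
clock: 11.0
eef_pos: [0.5657, 0.1503, 0.4929]
eef_rot: [[-0.886, 0.463, 0.001], [0.463, 0.886, 0.0], [-0.001, 0.001, -1.0]]
force: [-0.0, -0.4, 0.5]
opening: 0.706
```

arm_command([
  [0,0,0,0],
  [0,0,0,0],
  [0,0,0,0],
  [0,0,0,0],
  [0,0,0,0],
  [0,0,0,0],
  [0,0,0,0],
], hand=2, force=40)

```text
clock: 11.7
eef_pos: [0.5659, 0.1501, 0.4929]
eef_rot: [[-0.886, 0.464, 0.002], [0.464, 0.886, 0.0], [-0.002, 0.001, -1.0]]
force: [2.3, -2.1, 6.0]
opening: 0.398
```

```bash
python3 pic.py i wrist
python3 - <<'E'
import numpy as np
q=np.load("q.npy");xh=np.array([np.cos(q[2]),np.sin(q[2])])
R=.2425
t0=1.38;p0=np.array([-R*np.cos(t0),R*np.sin(t0)])
for t in np.arange(t0,-.001,-.03).tolist()+[.0165,.0]:
    f=np.array([-R*np.cos(t),R*np.sin(t)])-p0;print("%.3f [%.1f, %.1f, %.1f]"%(t,*(100*f[0]*xh),100*f[1]))
E
```

```text
wrist 559 [[0.0088, -0.1304, 0.1493], [0.018, -0.1217, 0.1611], [0.032, -0.1157, 0.1641]]
tcp [0.5659 0.1501 0.493 ] chest [ 0.0587 -0.    ] F [ 2.1 -2.   5.7] op 0.397 t 11.75
1.380 [0.0, 0.0, 0.0]
1.350 [-0.3, -0.6, -0.1]
1.320 [-0.7, -1.3, -0.3]
1.290 [-1.0, -1.9, -0.5]
1.260 [-1.3, -2.5, -0.7]
1.230 [-1.6, -3.1, -1.0]
1.200 [-1.9, -3.7, -1.2]
1.170 [-2.2, -4.3, -1.5]
1.140 [-2.6, -4.9, -1.8]
1.110 [-2.9, -5.5, -2.1]
1.080 [-3.2, -6.1, -2.4]
1.050 [-3.5, -6.6, -2.8]
1.020 [-3.7, -7.2, -3.1]
0.990 [-4.0, -7.7, -3.5]
0.960 [-4.3, -8.3, -3.9]
0.930 [-4.6, -8.8, -4.4]
0.900 [-4.8, -9.3, -4.8]
0.870 [-5.1, -9.8, -5.3]
0.840 [-5.4, -10.3, -5.8]
0.810 [-5.6, -10.7, -6.2]
0.780 [-5.8, -11.2, -6.8]
0.750 [-6.1, -11.7, -7.3]
0.720 [-6.3, -12.1, -7.8]
0.690 [-6.5, -12.5, -8.4]
0.660 [-6.7, -12.9, -8.9]
0.630 [-6.9, -13.3, -9.5]
0.600 [-7.1, -13.7, -10.1]
0.570 [-7.3, -14.0, -10.7]
0.540 [-7.5, -14.4, -11.3]
0.510 [-7.7, -14.7, -12.0]
0.480 [-7.8, -15.0, -12.6]
0.450 [-8.0, -15.3, -13.3]
0.420 [-8.1, -15.6, -13.9]
0.390 [-8.2, -15.8, -14.6]
0.360 [-8.4, -16.0, -15.3]
0.330 [-8.5, -16.3, -16.0]
0.300 [-8.6, -16.5, -16.6]
0.270 [-8.7, -16.6, -17.3]
0.240 [-8.8, -16.8, -18.0]
0.210 [-8.8, -17.0, -18.8]
0.180 [-8.9, -17.1, -19.5]
0.150 [-9.0, -17.2, -20.2]
0.120 [-9.0, -17.3, -20.9]
0.090 [-9.0, -17.3, -21.6]
0.060 [-9.1, -17.4, -22.4]
0.030 [-9.1, -17.4, -23.1]
-0.000 [-9.1, -17.4, -23.8]
0.017 [-9.1, -17.4, -23.4]
0.000 [-9.1, -17.4, -23.8]
```

View pics/i_wrist.png

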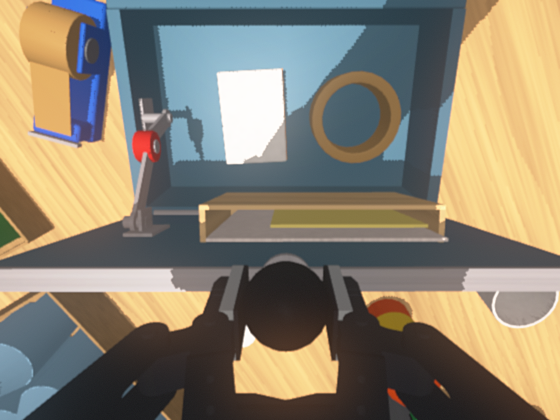

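The knob is pinched (wrist pixel (287,303), opening about 34 mm). Lowering along the arc at about 0.3 rad/s, first stage.

arm_command([
  [-0.15,-0.3,-0.05,0],
  [-0.34,-0.65,-0.14,0],
  [-0.66,-1.27,-0.29,0],
  [-0.98,-1.88,-0.48,0],
  [-1.3,-2.5,-0.7,0],
  [-1.6,-3.1,-0.96,0],
  [-1.93,-3.7,-1.2,0],
  [-2.25,-4.3,-1.5,0],
  [-2.55,-4.9,-1.8,0],
  [-2.85,-5.48,-2.1,0],
  [-3.15,-6.05,-2.43,0],
  [-3.45,-6.6,-2.77,0],
  [-3.45,-6.6,-2.77,0],
])

```text
clock: 13.05
eef_pos: [0.5309, 0.0828, 0.4639]
eef_rot: [[-0.885, 0.465, -0.0], [0.465, 0.885, -0.001], [-0.0, -0.001, -1.0]]
force: [4.4, -6.3, -0.2]
opening: 0.393
```

```bash
python3 pic.py j wrist
```

```text
wrist 682 [[-0.0326, -0.1304, 0.1466], [-0.0235, -0.1216, 0.16], [-0.0096, -0.1157, 0.1631]]
tcp [0.531  0.0829 0.464 ] chest [-0.0169 -0.0002] F [ 5.2 -6.8  0.6] op 0.397 t 13.1
```

View pics/j_wrist.png

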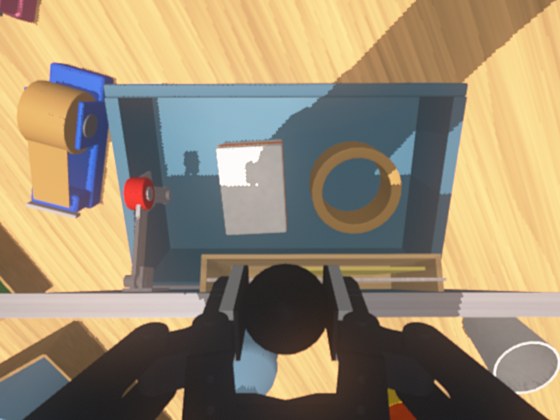

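The lid is held and following (knob at wrist (287,308)), and the stay is folding with the knee at (142,193). Continuing.

arm_command([
  [-0.15,-0.28,-0.18,0],
  [-0.3,-0.57,-0.36,0],
  [-0.58,-1.1,-0.75,0],
  [-0.86,-1.65,-1.15,0],
  [-1.12,-2.17,-1.6,0],
  [-1.4,-2.7,-2.03,0],
  [-1.65,-3.2,-2.5,0],
  [-1.9,-3.67,-3.0,0],
  [-2.15,-4.15,-3.47,0],
  [-2.4,-4.6,-4.0,0],
  [-2.63,-5.07,-4.5,0],
  [-2.85,-5.5,-5.05,0],
  [-3.07,-5.9,-5.6,0],
  [-3.28,-6.3,-6.15,0],
  [-3.47,-6.7,-6.75,0],
  [-3.67,-7.07,-7.33,0],
  [-3.85,-7.43,-7.95,0],
  [-4.03,-7.77,-8.55,0],
  [-4.2,-8.1,-9.2,0],
  [-4.2,-8.1,-9.2,0],
])

```text
clock: 15.1
eef_pos: [0.489, 0.0022, 0.3716]
eef_rot: [[-0.886, 0.464, 0.0], [0.464, 0.886, -0.0], [-0.0, -0.0, -1.0]]
force: [6.2, -5.6, -3.5]
opening: 0.397
```

```bash
python3 pic.py k wrist scene
```

```text
wrist 777 [[-0.0709, -0.1301, 0.1097], [-0.062, -0.1187, 0.1293], [-0.0499, -0.1157, 0.1318]]
scene 59 [[-0.0659, -0.1341, 0.1092], [-0.0556, -0.1299, 0.1286], [-0.0465, -0.1201, 0.1349]]
tcp [0.4891 0.0024 0.372 ] chest [-0.1077 -0.0002] F [ 6.4 -5.8 -3.5] op 0.401 t 15.2
```

View pics/k_wrist.png

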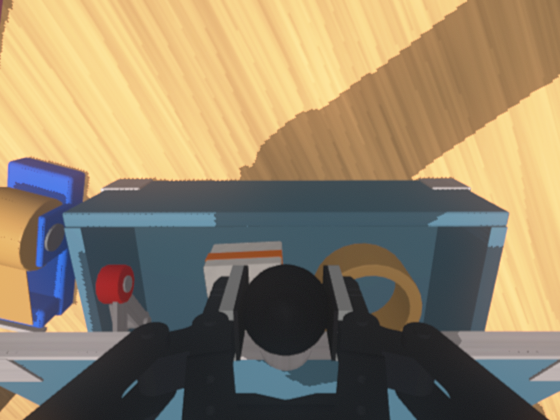

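View pics/k_scene.png

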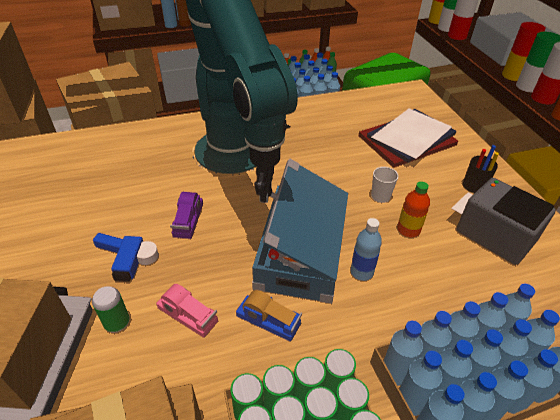

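arm_command([
  [-0.16,-0.32,-0.65,0],
  [-0.3,-0.62,-1.3,0],
  [-0.45,-0.88,-1.95,0],
  [-0.58,-1.12,-2.63,0],
  [-0.7,-1.35,-3.3,0],
  [-0.82,-1.57,-4.0,0],
  [-0.92,-1.77,-4.67,0],
  [-1.02,-1.95,-5.37,0],
  [-1.1,-2.12,-6.08,0],
  [-1.18,-2.27,-6.78,0],
  [-1.25,-2.4,-7.5,0],
  [-1.3,-2.5,-8.22,0],
  [-1.35,-2.58,-8.95,0],
  [-1.38,-2.65,-9.67,0],
  [-1.4,-2.7,-10.2,0],
  [-1.4,-2.7,-10.6,0],
  [-1.4,-2.7,-10.9,0],
  [-1.4,-2.7,-11.2,0],
  [-1.4,-2.7,-11.4,0],
  [-1.4,-2.7,-11.4,0],
])

```text
clock: 17.2
eef_pos: [0.4751, -0.0245, 0.2581]
eef_rot: [[-0.886, 0.464, 0.0], [0.464, 0.886, -0.0], [-0.0, -0.0, -1.0]]
force: [4.9, -6.4, -4.4]
opening: 0.395
```

arm_command([
  [0,0,-0.1,0],
  [0,0,-0.2,0],
  [0,0,-0.3,0],
  [0,0,-0.3,0],
  [0,0,-0.3,0],
  [0,0,-0.3,0],
  [0,0,-0.3,0],
])

```text
clock: 17.9
eef_pos: [0.4752, -0.0243, 0.2561]
eef_rot: [[-0.886, 0.464, 0.001], [0.464, 0.886, -0.001], [-0.001, -0.0, -1.0]]
force: [-2.6, -4.1, 18.5]
opening: 0.399
```

```bash
python3 pic.py l wrist scene side
```

```text
tcp [ 0.4752 -0.0243  0.2561] chest [-0.1378 -0.0003] F [-1.6 -5.5 18.5] op 0.399 t 18.05
```

View pics/l_scene.png

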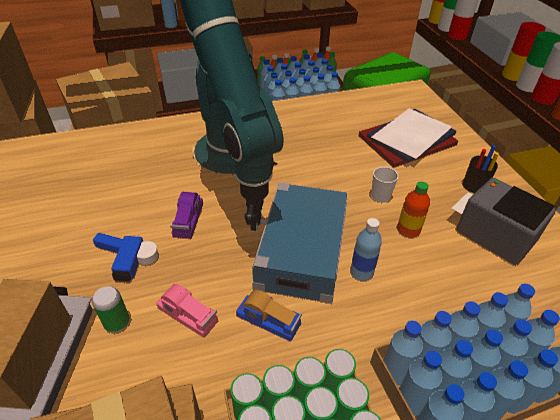

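The lid is on the rim, pressed with about 18 N. Relaxing, releasing and lifting off.

arm_command([
  [0,0,0.1,0],
  [0,0,0.15,0],
  [0,0,0.15,0],
])

```text
clock: 18.35
eef_pos: [0.4751, -0.0243, 0.2569]
eef_rot: [[-0.886, 0.464, 0.001], [0.464, 0.886, -0.0], [-0.001, 0.0, -1.0]]
force: [5.0, -4.0, -0.7]
opening: 0.4
```

arm_command([
  [0,0,0,0],
  [0,0,0,0],
  [0,0,0,0],
  [0,0,0,0],
  [0,0,0,0],
  [0,0,0,0],
  [0,0,1,0],
  [0,0,3,0],
  [0,0,6,0],
  [0,0,10,0],
  [0,0,14,0],
  [0,0,17,0],
  [0,0,18,0],
  [0,0,18,0],
  [0,0,18,0],
], hand=7)

```text
clock: 19.85
eef_pos: [0.4748, -0.0238, 0.4361]
eef_rot: [[-0.886, 0.463, -0.001], [0.463, 0.886, 0.0], [0.001, -0.0, -1.0]]
force: [-0.1, 0.4, -1.2]
opening: 0.821
```

```bash
python3 pic.py m wrist scene side
python3 - <<'E'
from h import *
q=np.load("q.npy");c,sn=np.cos(q[2]),np.sin(q[2])
for n in("wrist","scene","side"):
    s=pickle.load(open(f"m_{n}.pkl","rb"));w=cloud(s);d=w-[q[0],q[1],0];L=np.dstack([d[...,0]*c+d[...,1]*sn,-d[...,0]*sn+d[...,1]*c,w[...,2]])
    m=(abs(L[...,0])<.1)&(abs(L[...,1])<.14)&(L[...,2]<.14)&(L[...,2]>.08)
    A=np.c_[L[m][:,:2],np.ones(m.sum())];x=np.linalg.lstsq(A,L[m][:,2],rcond=None)[0];print(n,m.sum(),"slopes",x.round(4))
    k=(abs(L[...,0]+.139)<.02)&(abs(L[...,1])<.02)&(L[...,2]>.09)&(L[...,2]<.14)
    if k.sum(): print(" knob top",np.percentile(L[k][:,2],98))
E
```

```text
tcp [ 0.4749 -0.0238  0.4357] chest [-0.1375  0.0002] F [ 0.3 -0.5  0.1] op 0.819 t 20.0
wrist 35357 slopes [-0.0007 -0.0004  0.1096]
 knob top 0.12171977809641327
scene 5268 slopes [ 0.     -0.0005  0.1111]
 knob top 0.1247001691099942
side 2865 slopes [-0.0012  0.0008  0.1109]
 knob top 0.12456357060725877
```

View pics/m_wrist.png

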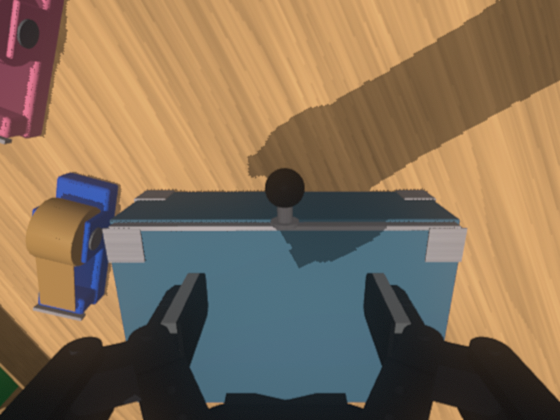

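View pics/m_side.png

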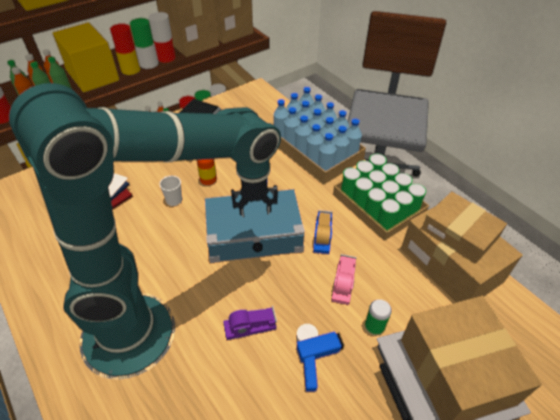

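The lid is flat in all three views: slope within 0.0012, knob top 122–125 mm above the bench. The knob shows free of the fingers at wrist (285,187), and the things outside the chest stand where they were. Handing in.

```bash
python3 -c "
from bench import *
print(hand_in())"
```

```text
the job is handed in; nothing more can be done
None
```

The supply chest is shut and the job is handed in at about 20 s of the 48 s; the hand-in reports no verdict.

**What I did:** I pinched the red knee from the front with the tool pointing straight down, because the moves allow no tilt. I drew it about 31 mm along its circle, which is a fold of roughly 0.8 rad, and the stay stayed unlocked after I let go. I then pinched the ball knob and lowered the lid along its arc at about 0.3 rad/s. It touched the rim with about 18 N, after which I released it and lifted clear.

**Last checks:**
- **Lid:** all three cameras show it flat, with a slope of 0.0012 or less. The knob top is 122–125 mm above the bench, against 122 expected when shut.
- **Gripper:** it is clear of everything and the force reading is near zero.
- **Stock:** the things outside the chest look unmoved in the pictures, though I did not measure them. The tape roll and carton are now hidden under the lid. They looked undisturbed in the last view before it closed, and nothing touched them.

**One oddity:** while pulling the knee, the vertical force reached about 27 N because my path and the knee's true circle differed by a few millimetres. I eased it before releasing. No check failed.

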